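# Deal planer knives from the spring magazine into two cassettes

### The job

Share out the four planer knives from the spring magazine between the two cassettes, one at a time and turn about, starting with the blue-capped one, so that each ends up with two, lying flat one on the other and slid right home with their end notches against the locating pin. The edges are freshly honed, so slide each knife out with a fingertip on top of it and never pick one up; leave everything else on the bench alone.

Things in the scene. Friction and masses are not known exactly. Their poses are not given: they have to be found in the camera images.
- station: Knife-matching station fixed to the bench: plywood board 104 mm (x) by 436 mm (y), 12 mm thick, with an open-topped green magazine in the middle and an aluminium channel (cassette) at its +y and at its -y end, all in line along station y. Origin under the board's centre, on the bench; z up. Heights in these texts are above this origin; other axes are the station's.
- deck (a point): Centre of the top knife's upper face in the magazine, height 50 mm. Knives lie stacked flat, long side along y. Magazine inside: 47 x 114 mm; side walls 50 mm high; end walls (|y| 57 to 63 mm) only 41 mm high: the top knife (underside at 44 mm) clears them by 3 mm, the knives below are held by them. The fingertips grip a knife better than knives grip each other (friction about 0.18).
- follower (a joint): Rise in m of the sprung plate under the stack: 0 with four knives, +0.006 for each one gone. It holds the top knife up against two tabs (on the side walls, 30 mm long about the centre, 41 mm apart, tops at 53 mm) with 3 to 7 N, then yields 3.3 mm per N. A top knife pressed with about that force can be dragged out over either end wall; pressed less it slips, sunk over 3 mm it jams there.
- seat_left (a point): In the cassette on the +y side: where the lower knife's origin is when home (y = +129 mm, height 28 mm = channel floor). Channel 49 mm wide, from |y| 64 to 193 mm, side walls 41 mm high, open towards the magazine. A knife drawn out tips down off the end wall on to the floor (or on to the knife there), then is slid on flat by a fingertip pressing on it till it meets the pin.
- seat_right (a point): The same in the cassette on the station's -y side (y = -129 mm).
- pin_left (a point): Foot of the brass locating pin of the +y cassette (x = 0, y = 174 mm, height 28 mm): 6 mm thick, 16 mm tall. The notch in a knife's leading end passes round it and bottoms on it; the pin is the only stop.
- pin_right (a point): Foot of the same pin in the -y cassette (y = -174 mm).
- cap_blue: Blue plastic end cap, 59 x 12 mm, 34 mm tall, fixed on the board at the far end of one cassette, on either end of the station (|y| = 200 mm); it marks the blue cassette. Origin under its centre, on the board.
- cap_red: Red plastic end cap, same size, on the other cassette; it marks the red cassette. Origin under its centre, on the board.
- knife1: Steel planer knife, the topmost in the magazine at the start. A flat plate 45 mm (x) by 110 mm (y), 6 mm thick, about 0.15 kg, with a bevelled cutting edge along -x and a U-shaped notch 10 mm wide and 13 mm deep in the middle of each short end. Origin at the centre of its underside; y along its length, z up through its thickness.
- knife2: Steel planer knife, the second from the top at the start. A flat plate 45 mm (x) by 110 mm (y), 6 mm thick, about 0.15 kg, with a bevelled cutting edge along -x and a U-shaped notch 10 mm wide and 13 mm deep in the middle of each short end. Origin at the centre of its underside; y along its length, z up through its thickness.
- knife3: Steel planer knife, the third from the top at the start. A flat plate 45 mm (x) by 110 mm (y), 6 mm thick, about 0.15 kg, with a bevelled cutting edge along -x and a U-shaped notch 10 mm wide and 13 mm deep in the middle of each short end. Origin at the centre of its underside; y along its length, z up through its thickness.
- knife4: Steel planer knife, the lowest at the start. A flat plate 45 mm (x) by 110 mm (y), 6 mm thick, about 0.15 kg, with a bevelled cutting edge along -x and a U-shaped notch 10 mm wide and 13 mm deep in the middle of each short end. Origin at the centre of its underside; y along its length, z up through its thickness.
- nut_jar: Bystander: glass jar of nuts with a red lid, 51x51x72 mm; origin under its centre. Leave it alone.
- sanding_block: Bystander: cork sanding block, 46x86x27 mm; origin under its centre. Leave it alone.
- bit_stand: Bystander: beech block with small drill bits standing in it, 45x85x73 mm; origin under its centre. Leave it alone.
- oil_bottle: Bystander: squeeze bottle with an orange nozzle, 33x33x118 mm; origin under its centre. Leave it alone.
- driver: Bystander: screwdriver with an orange handle, 25x192x25 mm; origin under its centre. Leave it alone.
- cork_big: Bystander: turned wooden stopper, 33x33x26 mm; origin under its centre. Leave it alone.

How it is judged:
By the outcome, as a careful person would: the job done as asked, in the order asked, and still so for the second after the job is handed in, with the robot touching nothing.
It also fails if it takes over 72 s, if anything falls off the work surface, if the arm or the gripper's body presses on something with over 40 N, if the wrist force passes 120 N, or if a joint passes its speed limit or range.

### The arm

A 7-joint arm with a two-finger parallel gripper is mounted at the origin on a cart in front of the work surface, level with it; the furniture and walls round the work are solid. World frame = base frame: x ahead of the robot, y to its left, z up, the work surface at z = 0. Lengths are in m, angles in rad, forces in N, time in s.
With the tool pointing down it reaches from about 0.425 to 0.925 m from the base axis. Payload 6.8 kg.
Tool frame: the origin (TCP) lies midway between the tips of the shut fingers; the grasp point (between the pads) lies 19 mm behind it; z points along the fingers, y is the line along which they close (so a half turn about z gives the same grasp; the last joint's range is limited). The gripper opens to 85 mm and grips with 20 to 120 N. Pads are 22 mm wide; open, the fingers measure 114 mm over their backs; the gripper's body (76 mm by 85 mm) begins 54 mm behind the grasp point. The pads swing forward as they close: fully open they stand 13 mm farther back than shut.
Start: joints at [-1.358, 0.477, 0.022, 1.555, -0.011, 1.109, -0.083], TCP at [0.213, 0.641, 0.231] pointing down, gripper open.
Joint ranges: [-2.96, 2.96], [-0.34, 2.1], [-1.41, 1.46], [0.24, 2.44], [-1.37, 4.51], [0.17, 1.92], [-2.96, 2.96]. Speed limits (rad/s): [2.39, 2.39, 3.14, 3.14, 3.14, 3.14, 3.14].

### API

Orientations are given as a rotation vector (axis times angle).
In Python, from bench import status, vision, r gives the robot as it stands. The module is installed in compiled form; this text tells all that it offers.
- The arm moves only by the shell command python3 -m handwheel 'ROWS' [OPENING] [FORCE]. ROWS is JSON, a list of rows, each an object with "dp": the shift along the tool's x, y, z in m, a list of three; "delta_rot": the turn, a rotation vector about the tool's x, y, z in rad, a list of three. In form: [{"dp": [x, y, z], "delta_rot": [rx, ry, rz]}, ...]. A call has 1 to 12 rows; each row is the pose to reach, as a shift and turn from the pose commanded when the call began, along the tool's axes at that moment; what a row does not reach only later rows make up. A row lasts 1/8 s, in which the tool goes at most 62.5 mm and 10.7 degrees, less where a joint would pass 70% of its speed; a pose out of reach is approached as far as the arm can. A call with a gripper value outside its range is refused whole. OPENING is the opening, from 0 (shut) to 1 (fully open), set as the call begins (- or left out, the last holds). The fingers move at their own pace and stop on an object; FORCE is the grip in N (left out, the last holds). Time passes only in rows, so rows that repeat a pose let the fingers close. It gives the time, the measured TCP pose, the force, the opening and the grip force at its end, in the units of the state.
- status.get_obs(): the state, without advancing time (a new reading comes with each control period).
- vision.grab_frame(name): name is "scene" or "top" or "wrist"; returns a dict with "img" (480x640x3 uint8, blue, green, red), "fovy" (degrees; the focal length in pixels is half the picture's height over the tangent of half this angle, whatever the lens; pixels are square), "cx", "cy" (the principal point, pixels), "world_from_camera" (4x4, takes a point from camera to world coordinates). Camera axes: x right, y up, looking along -z (the intrinsics and any distortion apply to the point x, -y, -z); pixel columns grow to the right and rows downward; lengths in m; the calibration is good to about 2 mm. A picture is of the moment at which its call begins. There is no depth.
- r.hand_in(): hands the job in; it is judged then, once.
The state is a dict: "clock": time; "joints": joint angles; "qvel": joint speeds; "tau": joint torques, N m; "tcp_pos": TCP position; "orientation": TCP orientation; "contact_force": force on the tool from outside, world axes, zero at the start; "moment": the same for the moment, N m; "grip_width": finger opening in m; "gripper_force": force on a finger pad.
Only numpy, scipy, OpenCV 4.12 (cv2) and the standard library are available. Lean on these libraries where they do the work, as an engineer would, in place of code of your own. Each camera call takes 0.05 s, during which the arm holds its last target. There are 200 camera calls.

## Working session

There is one attempt and no reset: what is moved stays moved. The work goes in short steps, Python scripts to look and compute and a shell command to move; the robot and the scene stay as the last step left them, time stands still between calls to the robot, and variables do not carry over. Pictures are saved under pics/ and viewed, at most 10 in all, crops included, and the job is handed in when it is done.

```bash
mkdir -p pics
python3 - <<'E'
from bench import status, vision
import cv2,numpy as np
o=status.get_obs(); print({k:np.round(v,3).tolist() for k,v in o.items()})
for n in("scene","top"):
    f=vision.grab_frame(n); cv2.imwrite(f"pics/{n}0.png",f["img"]); print(n,f["fovy"],f["cx"],f["cy"],[k for k in f if k not in("img",)],np.round(f["world_from_camera"],4).tolist(), {k:f[k] for k in f if k not in("img","world_from_camera")})
E
```

```text
{'clock': 0.0, 'joints': [-1.358, 0.478, 0.022, 1.556, -0.011, 1.109, -0.083], 'qvel': [0.002, 0.001, 0.001, 0.001, 0.001, 0.0, -0.002], 'tau': [0.001, -59.643, 1.608, -28.119, 0.012, 0.009, -0.0], 'tcp_pos': [0.213, 0.64, 0.23], 'orientation': [-0.502, -3.101, 0.003], 'contact_force': [0.308, -0.057, -0.005], 'moment': [0.01, -0.018, -0.03], 'gripper_force': 0.0, 'grip_width': 0.085}
scene 47.49160853556538 315.6042648589514 235.86952051287855 ['fovy', 'cx', 'cy', 'world_from_camera'] [[0.7619, 0.4149, -0.4974, -0.094], [-0.6475, 0.5091, -0.5671, -0.8139], [0.018, 0.7541, 0.6565, 0.9285], [0.0, 0.0, 0.0, 1.0]] {'fovy': 47.49160853556538, 'cx': 315.6042648589514, 'cy': 235.86952051287855}
top 43.620381020702006 315.1669514522205 235.46542819016673 ['fovy', 'cx', 'cy', 'world_from_camera'] [[-0.0196, 0.9934, -0.1126, 0.3787], [-0.9997, -0.018, 0.0149, -0.0627], [0.0127, 0.1129, 0.9935, 1.6638], [0.0, 0.0, 0.0, 1.0]] {'fovy': 43.620381020702006, 'cx': 315.1669514522205, 'cy': 235.46542819016673}
```

View pics/top0.png

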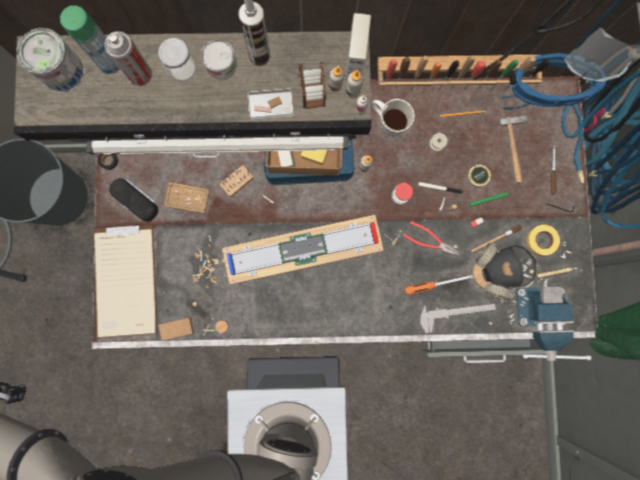

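View pics/scene0.png

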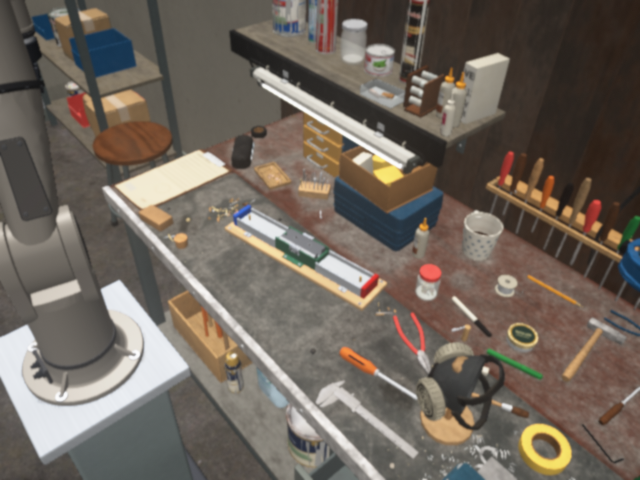

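The top view shows the station centred near (304,249): the blue cap is at (229,265), world +y, and the red cap at (374,233). The magazine is in the middle. I'll segment the caps for a pose.

```bash
cat > h.py <<'E'
from bench import status, vision
import cv2,numpy as np
from scipy.spatial.transform import Rotation as R
def ray(f,u,v):
    fl=240/np.tan(np.radians(f["fovy"]/2)); T=f["world_from_camera"]
    return T[:3,:3]@np.array([(u-f["cx"])/fl,-(v-f["cy"])/fl,-1]),T[:3,3]
def at(f,u,v,z):
    d,o=ray(f,u,v); return o+d*(z-o[2])/d[2]
def proj(f,p):
    fl=240/np.tan(np.radians(f["fovy"]/2)); T=f["world_from_camera"]
    c=(np.asarray(p)-T[:3,3])@T[:3,:3]; return np.stack([f["cx"]+fl*c[...,0]/-c[...,2],f["cy"]-fl*c[...,1]/-c[...,2]],-1)
E
python3 - <<'E'
from h import *
for n in("top","scene"):
    f=vision.grab_frame(n); im=f["img"]; hsv=cv2.cvtColor(im,cv2.COLOR_BGR2HSV)
    b=cv2.inRange(hsv,(105,120,60),(130,255,255)); r=cv2.inRange(hsv,(0,140,80),(6,255,255))|cv2.inRange(hsv,(174,140,80),(180,255,255)); g=cv2.inRange(hsv,(50,60,25),(90,255,200))
    box=(200,200,200,100) if n=="top" else (220,190,180,120)
    for nm,m in(("b",b),("r",r),("g",g)):
        x,y,w,h=box; s=np.zeros_like(m); s[y:y+h,x:x+w]=m[y:y+h,x:x+w]
        k,l,st,c=cv2.connectedComponentsWithStats(s)
        for i in range(1,k):
            if st[i,4]>15: print(n,nm,st[i],c[i].round(1),at(f,*c[i],.046).round(4))
    if n=="top": cv2.imwrite("pics/c0.png",cv2.resize(im[205:295,210:400],None,fx=4,fy=4,interpolation=cv2.INTER_CUBIC))
E
```

```text
top b [228 254   6  20  65] [230.5 263.6] [0.4898 0.1428 0.046 ]
top r [371 222   7  21  78] [374.  232.3] [ 0.568  -0.2472  0.046 ]
top g [295 255  20   9  62] [305.2 259.8] [ 0.4963 -0.0587  0.046 ]
scene b [234 205  17  17 107] [242.2 211.8] [0.4889 0.1406 0.046 ]
scene r [361 274  18  24 190] [369.3 285.2] [ 0.559  -0.2556  0.046 ]
scene g [277 238  51  29 365] [298.8 254.8] [ 0.4997 -0.0784  0.046 ]
```

View pics/c0.png

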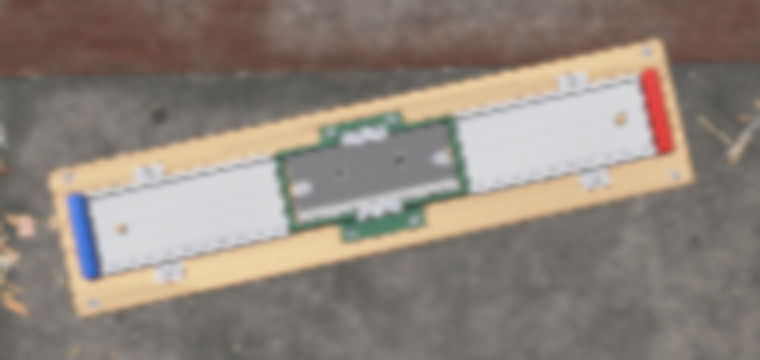

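The crop shows the station clearly: board corners at crop (50,172), (660,38), (693,180) and (80,316), blue cap at left, and pins at (122,229) and (620,119). I'll compute the pose and the approach.

```bash
cat >> h.py <<'E'
def go(x,y,z,yaw,cur=None):
    "yaw (deg) = desired angle of tool y axis in world, tool down; prints dp and delta_rot"
    o=status.get_obs(); p=np.array(o["tcp_pos"]); A=R.from_rotvec(o["orientation"])
    a=np.radians(yaw); ty=np.array([np.cos(a),np.sin(a),0]); tz=np.array([0,0,-1.]); B=R.from_matrix(np.stack([np.cross(ty,tz),ty,tz],1))
    print("dp",A.inv().apply(np.array([x,y,z])-p).round(4),"rot",(A.inv()*B).as_rotvec().round(4))
E
python3 - <<'E'
from h import *
f=vision.grab_frame("top")
c=[at(f,210+(u-1.5)/4,205+(v-1.5)/4,.012) for u,v in((50,172),(660,38),(693,180),(80,316))]
print(np.round(c,4)); m=np.mean(c,0); d=(c[0]-c[1]+c[3]-c[2]); print(m,np.degrees(np.arctan2(d[1],d[0])),np.linalg.norm(d)/2)
for u,v in((122,229),(620,119)): print(at(f,210+(u-1.5)/4,205+(v-1.5)/4,.044))
go(.529,-.052,.25,101.3)
E
```

```text
[[ 0.5368  0.17    0.012 ]
 [ 0.6228 -0.2543  0.012 ]
 [ 0.5231 -0.2741  0.012 ]
 [ 0.4373  0.1497  0.012 ]]
[ 0.53000088 -0.0521486   0.012     ] 101.44596647713762 0.4326748786833863
[0.49422346 0.11710608 0.044     ]
[ 0.56285431 -0.22160104  0.044     ]
dp [-0.5184 -0.5573 -0.0187] rot [-8.00e-04 -2.00e-04 -5.18e-01]
```

```bash
python3 -m handwheel '[{"dp":[-0.04,-0.046,-0.018],"delta_rot":[0,0,-0.04]},{"dp":[-0.085,-0.09,-0.018],"delta_rot":[0,0,-0.08]},{"dp":[-0.13,-0.14,-0.018],"delta_rot":[0,0,-0.12]},{"dp":[-0.17,-0.185,-0.018],"delta_rot":[0,0,-0.16]},{"dp":[-0.215,-0.23,-0.018],"delta_rot":[0,0,-0.2]},{"dp":[-0.26,-0.28,-0.018],"delta_rot":[0,0,-0.25]},{"dp":[-0.30,-0.325,-0.018],"delta_rot":[0,0,-0.3]},{"dp":[-0.345,-0.37,-0.018],"delta_rot":[0,0,-0.35]},{"dp":[-0.39,-0.42,-0.018],"delta_rot":[0,0,-0.4]},{"dp":[-0.43,-0.465,-0.018],"delta_rot":[0,0,-0.45]},{"dp":[-0.475,-0.51,-0.018],"delta_rot":[0,0,-0.518]},{"dp":[-0.5184,-0.5573,-0.018],"delta_rot":[0,0,-0.518]}]' 0 20
python3 - <<'E'
from h import *
f=vision.grab_frame("wrist"); f=vision.grab_frame("wrist"); cv2.imwrite("pics/w0.png",f["img"]); np.save("w0.npy",f,allow_pickle=True)
go(.530,-.052,.25,101.4); o=status.get_obs();print(o["tcp_pos"],o["joints"],o["clock"],o["contact_force"])
E
```

```text
clock: 1.75
tcp_pos: [0.524, -0.0408, 0.2496]
orientation: [-0.311, 3.125, 0.001]
contact_force: [1.4, -0.6, 0.5]
grip_width: -0.0001
gripper_force: 0.0
dp [-0.0041 -0.0061 -0.0001] rot [-0.0038  0.0014 -0.012 ]
[ 0.52482031 -0.04679346  0.24982325] [-0.39172771  0.21839011  0.42300145  1.9110835  -0.09985525  1.03084162
  1.83134252] 1.85 [-0.77521079 -0.09972029  0.26140349]
```

View pics/w0.png

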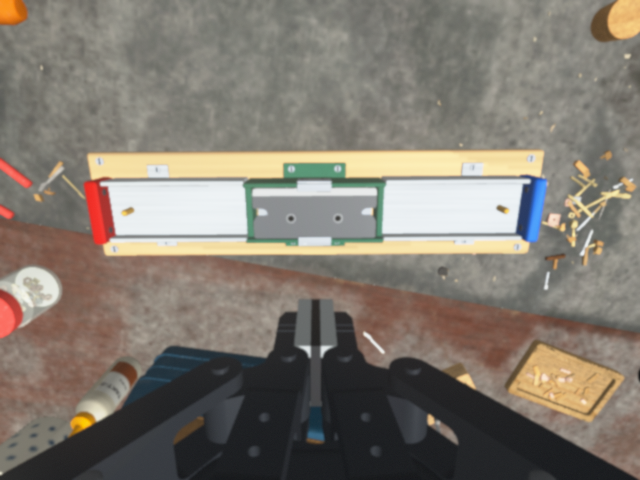

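The wrist view shows the board corners at (89,153), (543,150), (528,254) and (106,256), pins at about (127,211) and (502,208), and the knife's notches at (262,212) and (366,212).

Run:
```python
from h import *
f=np.load("w0.npy",allow_pickle=True).item()
print(f["world_from_camera"].round(3).tolist(),f["fovy"])
c=[at(f,u,v,.012) for u,v in((543,150),(89,153),(106,256),(528,254))]
print(np.round(c,4)); m=np.mean(c,0); d=(c[0]-c[1]+c[3]-c[2]); print(m,np.degrees(np.arctan2(d[1],d[0])),np.linalg.norm(d)/2)
from scipy.optimize import least_squares
# station model: S-y toward blue; points (x,y,z)
P=np.array([[-.052,.218,.012],[-.052,-.218,.012],[.052,-.218,.012],[.052,.218,.012]])
U=np.array([(543,150),(89,153),(106,256),(528,254)])
def W(q,P): c,s=np.cos(q[2]),np.sin(q[2]); return np.stack([q[0]+c*P[:,0]-s*P[:,1],q[1]+s*P[:,0]+c*P[:,1],P[:,2]],1)
s=least_squares(lambda q:(proj(f,W(q,P))-U).ravel(),[.53,-.052,np.radians(11.4)])
print(s.x[:2],np.degrees(s.x[2]),s.fun.round(1))
Q=np.array([[0,.174,.044],[0,-.174,.044],[0,.2,.046],[0,-.2,.046],[0,.055,.05],[0,-.055,.05],[-.0295,.194,.046],[-.0295,-.194,.046]])
print(proj(f,W(s.x,Q)).round(1))
```

```text
[[-0.188, -0.937, -0.295, 0.45], [0.982, -0.181, -0.05, -0.063], [-0.006, -0.3, 0.954, 0.393], [0.0, 0.0, 0.0, 1.0]] 62.92316444190104
[[ 0.4352  0.15    0.012 ]
 [ 0.5188 -0.272   0.012 ]
 [ 0.6207 -0.2529  0.012 ]
 [ 0.5364  0.172   0.012 ]]
[ 0.52776276 -0.05072222  0.012     ] 101.21657854535516 0.43168298132792293
[ 0.52817688 -0.05070705] 11.230273244862278 [ 3.2  0.1 -2.9  0.3 -1.5  0.6  1.   0.5]
[[507.3 211.8]
 [124.7 214. ]
 [537.4 212.2]
 [ 95.2 214.7]
 [376.8 214.1]
 [253.9 214.8]
 [536.  179.3]
 [ 96.1 182.1]]
```

Run:
```python
from h import *
go(.5368,-.0907,.062,101.3)
```

```text
dp [-0.0033 -0.0446  0.188 ] rot [-0.0038  0.0014 -0.0103]
```

```bash
python3 -m handwheel '[{"dp":[-0.003,-0.02,0.05],"delta_rot":[0,0,-0.01]},{"dp":[-0.003,-0.045,0.1],"delta_rot":[0,0,-0.01]},{"dp":[-0.003,-0.045,0.15],"delta_rot":[0,0,-0.01]},{"dp":[-0.003,-0.045,0.18],"delta_rot":[0,0,-0.01]},{"dp":[-0.003,-0.045,0.188],"delta_rot":[0,0,-0.01]},{"dp":[-0.003,-0.045,0.188],"delta_rot":[0,0,-0.01]},{"dp":[-0.003,-0.045,0.188],"delta_rot":[0,0,-0.01]}]'
python3 - <<'E'
from h import *
go(.5368,-.0907,.05,101.3)
f=vision.grab_frame("wrist"); cv2.imwrite("pics/w1.png",f["img"]);o=status.get_obs();print(o["contact_force"])
E
```

```text
clock: 2.72
tcp_pos: [0.5362, -0.0826, 0.0627]
orientation: [-0.325, 3.122, -0.0]
contact_force: [0.0, 0.1, 0.2]
grip_width: -0.0001
gripper_force: 0.0
dp [ 0.0011 -0.0081  0.0127] rot [-0.0004  0.0025  0.0101]
[-0.28586975 -0.31204387  0.56096919]
```

View pics/w1.png

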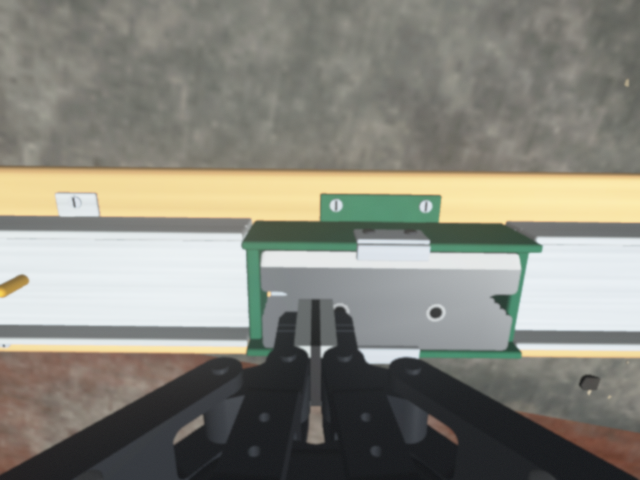

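The fingertip is at (315,300), over the left part of the knife, which spans columns 262–519 and rows 253–350. I'll check it numerically against the magazine edges.

Run:
```python
from h import *
f=vision.grab_frame("wrist");o=status.get_obs();p=np.array(o["tcp_pos"]);print(p)
print("tcp px",proj(f,p),"tip corners",[proj(f,p+R.from_rotvec(o["orientation"]).apply([sx*.011,sy*.0145,0])).round() for sx in(-1,1) for sy in(-1,1)])
C=np.array([.529,-.0515,0]);a=np.radians(11.3);ex=np.array([np.cos(a),np.sin(a),0]);ey=np.array([-np.sin(a),np.cos(a),0])
def inv(u,v,z): q=at(f,u,v,z)-C; return (1e3*np.array([q@ex,q@ey])).round(1)
for n,u,v,z in(("mag -x -y outer",245,247,.041),("mag top corner L",249,223,.05),("R",533,224,.05),("tab L",355,247,.053),("tab R",430,247,.053),("knife L",262,290,.05),("knife R",519,290,.05),("knife bot",390,350,.05),("knife top",390,253,.047),("wallL in",260,300,.041),("wallR in",516,330,.041)): print(n,inv(u,v,z))
print("tcp st",(p-C)@ex,(p-C)@ey)
```

```text
[ 0.53602124 -0.08256319  0.0626119 ]
tcp px [314.4199998  320.60587794] tip corners [array([279., 344.]), array([349., 344.]), array([278., 296.]), array([351., 296.])]
mag -x -y outer [-23.4 -62.7]
mag top corner L [-36.6 -59. ]
R [-37.4  57.1]
tab L [-27.7 -15.6]
tab R [-28.1  15.1]
knife L [ -6.9 -54.6]
knife R [-8.1 56.2]
knife bot [22.1  2.6]
knife top [-23.3   0.1]
wallL in [  2.2 -56.9]
wallR in [16.4 63.3]
tcp st 0.0007984219763513866 -0.03183680879549715
```

```bash
python3 -m handwheel '[{"dp":[0.001,-0.006,0],"delta_rot":[0,0,0.006]},{"dp":[0.001,-0.006,0.01],"delta_rot":[0,0,0.006]},{"dp":[0.001,-0.006,0.01],"delta_rot":[0,0,0.006]}]'; python3 -m handwheel '[{"dp":[0,0,0.001],"delta_rot":[0,0,0]},{"dp":[0,0,0.002],"delta_rot":[0,0,0]},{"dp":[0,0,0.002],"delta_rot":[0,0,0]}]'; python3 -m handwheel '[{"dp":[0,0,0.001],"delta_rot":[0,0,0]},{"dp":[0,0,0.001],"delta_rot":[0,0,0]}]';python3 -m handwheel '[{"dp":[0,0,0.001],"delta_rot":[0,0,0]},{"dp":[0,0,0.001],"delta_rot":[0,0,0]}]'
```

```text
clock: 3.2
tcp_pos: [0.5349, -0.0889, 0.0506]
orientation: [0.315, -3.125, -0.0]
contact_force: [-0.2, 1.0, 0.3]
grip_width: -0.0002
gripper_force: 0.0
clock: 3.58
tcp_pos: [0.5354, -0.0887, 0.0496]
orientation: [-0.316, 3.125, 0.0]
contact_force: [-1.2, -0.7, 5.8]
grip_width: -0.0002
gripper_force: 2.8
clock: 3.82
tcp_pos: [0.5355, -0.0887, 0.0487]
orientation: [-0.315, 3.125, 0.0]
contact_force: [-1.1, 0.5, 5.3]
grip_width: -0.0002
gripper_force: 2.9
clock: 4.08
tcp_pos: [0.5356, -0.0887, 0.0478]
orientation: [-0.316, 3.125, 0.0]
contact_force: [-1.1, -0.2, 5.6]
grip_width: 0.0
gripper_force: 3.0
```

```bash
python3 -m handwheel '[{"dp":[0,0,-0.0007],"delta_rot":[0,0,0]},{"dp":[0,0.002,-0.0007],"delta_rot":[0,0,0]},{"dp":[0,0.006,-0.0007],"delta_rot":[0,0,0]},{"dp":[0,0.01,-0.0007],"delta_rot":[0,0,0]},{"dp":[0,0.015,-0.0007],"delta_rot":[0,0,0]},{"dp":[0,0.02,-0.0007],"delta_rot":[0,0,0]},{"dp":[0,0.025,-0.0007],"delta_rot":[0,0,0]},{"dp":[0,0.03,-0.0007],"delta_rot":[0,0,0]},{"dp":[0,0.03,-0.0007],"delta_rot":[0,0,0]}]'
python3 - <<'E'
from h import *
f=vision.grab_frame("wrist"); cv2.imwrite("pics/w2.png",f["img"])
E
```

```text
clock: 5.2
tcp_pos: [0.5303, -0.0588, 0.0487]
orientation: [-0.316, 3.124, 0.0]
contact_force: [-0.2, 1.2, 6.4]
grip_width: -0.0001
gripper_force: 2.9
```

View pics/w2.png

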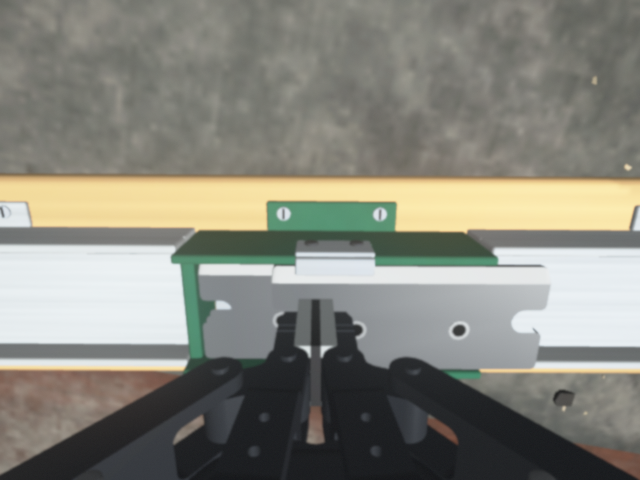

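The knife follows the fingertip one for one (knife now at columns 272–548, leading notch at 525). I'll keep going.

```bash
python3 -m handwheel '[{"dp":[0,0.004,0],"delta_rot":[0,0,0]},{"dp":[0,0.009,0],"delta_rot":[0,0,0]},{"dp":[0,0.014,0],"delta_rot":[0,0,0]},{"dp":[0,0.019,0],"delta_rot":[0,0,0]},{"dp":[0,0.024,0],"delta_rot":[0,0,0]},{"dp":[0,0.029,0],"delta_rot":[0,0,0]},{"dp":[0,0.034,0],"delta_rot":[0,0,0]},{"dp":[0,0.039,0],"delta_rot":[0,0,0]},{"dp":[0,0.044,0],"delta_rot":[0,0,0]},{"dp":[0,0.049,0],"delta_rot":[0,0,0]},{"dp":[0,0.05,0],"delta_rot":[0,0,0]}]'
python3 -m handwheel '[{"dp":[0,0.004,0],"delta_rot":[0,0,0]},{"dp":[0,0.008,0],"delta_rot":[0,0,0]},{"dp":[0,0.012,0],"delta_rot":[0,0,0]},{"dp":[0,0.012,0],"delta_rot":[0,0,0]}]'
python3 - <<'E'
from h import *
f=vision.grab_frame("wrist"); cv2.imwrite("pics/w3.png",f["img"])
E
```

```text
clock: 6.62
tcp_pos: [0.5204, -0.0102, 0.0487]
orientation: [-0.316, 3.124, -0.0]
contact_force: [0.2, -0.8, 5.4]
grip_width: -0.0002
gripper_force: 2.9
clock: 7.12
tcp_pos: [0.518, 0.0021, 0.0488]
orientation: [-0.316, 3.123, 0.001]
contact_force: [-0.2, 1.6, 7.3]
grip_width: 0.0001
gripper_force: 3.7
```

View pics/w3.png

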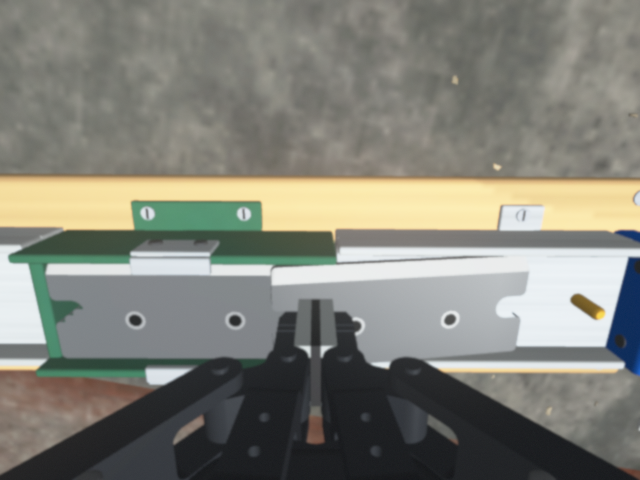

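The knife has tipped: its leading end is in the channel at column 520, with the notch at (507,307) in line with the pin at (588,307). The next knife has risen in the magazine. I'll follow it over the wall while lowering.

```bash
python3 -m handwheel '[{"dp":[0,0.004,0.0008],"delta_rot":[0,0,0]},{"dp":[0,0.008,0.002],"delta_rot":[0,0,0]},{"dp":[0,0.012,0.0028],"delta_rot":[0,0,0]},{"dp":[0,0.012,0.0028],"delta_rot":[0,0,0]}]'
python3 -m handwheel '[{"dp":[0,0.004,0.0008],"delta_rot":[0,0,0]},{"dp":[0,0.008,0.0016],"delta_rot":[0,0,0]},{"dp":[0,0.012,0.0024],"delta_rot":[0,0,0]},{"dp":[0,0.012,0.0024],"delta_rot":[0,0,0]}]'
python3 - <<'E'
from h import *
f=vision.grab_frame("wrist"); cv2.imwrite("pics/w4.png",f["img"])
E
```

```text
clock: 7.68
tcp_pos: [0.5162, 0.0135, 0.0468]
orientation: [-0.315, 3.122, 0.001]
contact_force: [-2.1, 0.1, 15.1]
grip_width: -0.0001
gripper_force: 7.9
clock: 8.18
tcp_pos: [0.5142, 0.0247, 0.0452]
orientation: [-0.314, 3.122, 0.001]
contact_force: [-3.8, -1.2, 24.1]
grip_width: 0.0003
gripper_force: 12.2
```

View pics/w4.png

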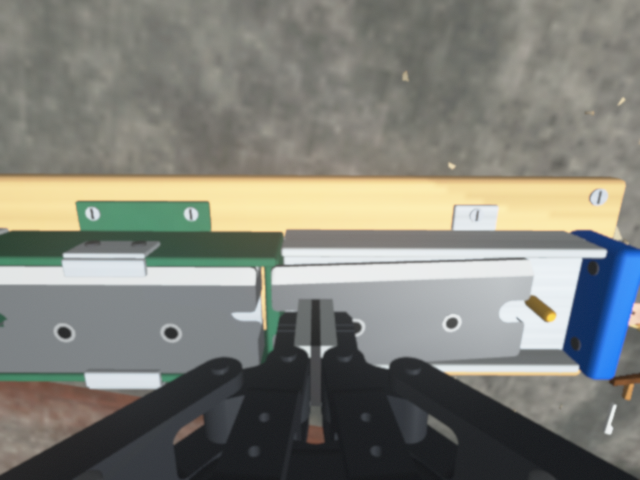

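The trailing end is at column 272, on the end wall, and the notch is reaching the pin at (540,310). The force is 24 N, so I'll ease up slightly, push past the wall, then lower.

```bash
python3 -m handwheel '[{"dp":[0,0.002,0],"delta_rot":[0,0,0]},{"dp":[0,0.004,0],"delta_rot":[0,0,0]},{"dp":[0,0.005,0],"delta_rot":[0,0,0]},{"dp":[0,0.005,0],"delta_rot":[0,0,0]}]'
python3 -m handwheel '[{"dp":[0,0,0.003],"delta_rot":[0,0,0]},{"dp":[0,0,0.006],"delta_rot":[0,0,0]},{"dp":[0,0,0.006],"delta_rot":[0,0,0]}]'
```

```text
clock: 8.72
tcp_pos: [0.5108, 0.0301, 0.0425]
orientation: [0.316, -3.125, -0.0]
contact_force: [0.0, -0.9, 0.5]
grip_width: -0.0003
gripper_force: 0.0
clock: 9.1
tcp_pos: [0.5108, 0.0298, 0.0363]
orientation: [0.315, -3.125, 0.0]
contact_force: [-0.9, 0.5, 0.7]
grip_width: 0.0002
gripper_force: 0.0
```

```bash
python3 -m handwheel '[{"dp":[0,0,0.002],"delta_rot":[0,0,0]},{"dp":[0,0,0.0035],"delta_rot":[0,0,0]},{"dp":[0,0,0.0035],"delta_rot":[0,0,0]}]'
python3 -m handwheel '[{"dp":[0,0.002,0],"delta_rot":[0,0,0]},{"dp":[0,0.004,0],"delta_rot":[0,0,0]},{"dp":[0,0.006,0],"delta_rot":[0,0,0]},{"dp":[0,0.008,0],"delta_rot":[0,0,0]},{"dp":[0,0.008,0],"delta_rot":[0,0,0]}]'
```

```text
clock: 9.48
tcp_pos: [0.5118, 0.0299, 0.0341]
orientation: [-0.315, 3.125, 0.001]
contact_force: [-0.7, 0.2, 9.1]
grip_width: -0.0002
gripper_force: 4.5
clock: 10.1
tcp_pos: [0.5106, 0.0375, 0.0341]
orientation: [-0.315, 3.124, -0.0]
contact_force: [-0.7, -2.2, 7.6]
grip_width: -0.0002
gripper_force: 3.7
```

```bash
python3 -m handwheel '[{"dp":[0,0.002,0],"delta_rot":[0,0,0]},{"dp":[0,0.004,0],"delta_rot":[0,0,0]},{"dp":[0,0.004,0],"delta_rot":[0,0,0]}]'
python3 -m handwheel '[{"dp":[0,0.002,0],"delta_rot":[0,0,0]},{"dp":[0,0.004,0],"delta_rot":[0,0,0]},{"dp":[0,0.004,0],"delta_rot":[0,0,0]}]'
python3 - <<'E'
from h import *
f=vision.grab_frame("wrist"); cv2.imwrite("pics/w5.png",f["img"][200:400])
E
```

```text
clock: 10.48
tcp_pos: [0.5099, 0.0412, 0.0341]
orientation: [-0.314, 3.123, -0.0]
contact_force: [-0.3, -1.5, 7.3]
grip_width: -0.0001
gripper_force: 3.5
clock: 10.85
tcp_pos: [0.5092, 0.045, 0.0341]
orientation: [-0.314, 3.123, -0.001]
contact_force: [-0.1, -1.0, 6.6]
grip_width: 0.0003
gripper_force: 3.3
```

View pics/w5.png

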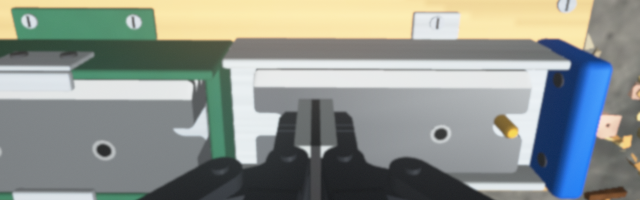

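The knife lies flat: trailing edge at column 254, notch round the pin at (505,125). It looks nearly home, so I'll press a little harder and push to feel the stop.

```bash
python3 -m handwheel '[{"dp":[0,0.0,0.001],"delta_rot":[0,0,0]},{"dp":[0,0.002,0.001],"delta_rot":[0,0,0]},{"dp":[0,0.002,0.001],"delta_rot":[0,0,0]}]'
python3 -m handwheel '[{"dp":[0,0.001,0],"delta_rot":[0,0,0]},{"dp":[0,0.002,0],"delta_rot":[0,0,0]},{"dp":[0,0.002,0],"delta_rot":[0,0,0]}]'
cat >> h.py <<'E'
C=np.array([.529,-.0515,0]);_a=np.radians(11.3);ex=np.array([np.cos(_a),np.sin(_a),0]);ey=np.array([-np.sin(_a),np.cos(_a),0])
def st():
    o=status.get_obs(); q=np.array(o["tcp_pos"])-C; return (1e3*np.array([q@ex,q@ey,q[2]])).round(1)
def prof(f,x0,x1,y0,y1,z,step=.0005):
    "median gray along station y, over x0..x1 at height z; prints strongest edges (y mm, jump)"
    ys=np.arange(y0,y1,step); xs=np.linspace(x0,x1,9)
    P=C+ex*xs[:,None,None]+ey*ys[None,:,None]+np.array([0,0,z])
    uv=proj(f,P).astype(np.float32); g=cv2.cvtColor(f["img"],cv2.COLOR_BGR2GRAY)
    m=np.median(cv2.remap(g,uv[...,0],uv[...,1],cv2.INTER_LINEAR),0)
    d=np.convolve(m,[1,1,1,0,-1,-1,-1],"same")/3
    return [(round(1e3*ys[i],1),int(d[i])) for i in range(4,len(d)-4) if abs(d[i])>12 and abs(d[i])==abs(d[max(0,i-5):i+6]).max()]
E
python3 - <<'E'
from h import *
f=vision.grab_frame("wrist"); cv2.imwrite("pics/w6.png",f["img"]); np.save("w6.npy",f,allow_pickle=True)
print(st())
for x in(-.016,-.012): print(prof(f,x-.001,x+.001,.055,.2,.034))
print(prof(f,-.0015,.0015,.15,.2,.034))
E
```

```text
clock: 11.28
tcp_pos: [0.5093, 0.0456, 0.034]
orientation: [-0.312, 3.123, -0.002]
contact_force: [-2.2, -6.7, 17.7]
grip_width: 0.0001
gripper_force: 8.9
clock: 11.65
tcp_pos: [0.5095, 0.0474, 0.034]
orientation: [-0.312, 3.121, -0.002]
contact_force: [-0.6, -6.2, 16.0]
grip_width: 0.0001
gripper_force: 7.8
[  0.3 100.9  34. ]
[(np.float64(61.0), -30), (np.float64(65.5), 131), (np.float64(74.0), -20), (np.float64(189.5), -172)]
[(np.float64(61.0), -30), (np.float64(65.5), 130), (np.float64(74.5), -89), (np.float64(184.5), 45), (np.float64(189.5), -169)]
[(np.float64(171.5), -63), (np.float64(179.0), 107), (np.float64(189.5), -169)]
```

Knife 1 is home: trailing edge at 74.0–74.5 mm, leading edge at 184.5 mm, and the finger slips against a firm stop. Next is knife 2 to red.

```bash
python3 -m handwheel '[{"dp":[0,0,-0.015],"delta_rot":[0,0,0]},{"dp":[0,0,-0.033],"delta_rot":[0,0,0]},{"dp":[0,-0.03,-0.033],"delta_rot":[0,0,0]},{"dp":[0,-0.06,-0.033],"delta_rot":[0,0,0]},{"dp":[0,-0.061,-0.028],"delta_rot":[0,0,0]},{"dp":[0,-0.061,-0.023],"delta_rot":[0,0,0]},{"dp":[0,-0.061,-0.023],"delta_rot":[0,0,0]},{"dp":[0,-0.061,-0.023],"delta_rot":[0,0,0]}]'
python3 - <<'E'
from h import *
f=vision.grab_frame("wrist"); print(st()); go(*(C+.04*ey)[:2],.0525,101.3)
for x in(-.014,-.010): print(prof(f,x-.001,x+.001,-.07,.07,.05), prof(f,x-.001,x+.001,.065,.082,.034))
E
```

```text
clock: 12.7
tcp_pos: [0.5191, -0.0094, 0.0552]
orientation: [0.318, -3.125, -0.001]
contact_force: [0.4, 0.1, 0.6]
grip_width: -0.0001
gripper_force: 0.0
[-1.3 43.  55.3]
dp [-0.0013 -0.003   0.0028] rot [ 0.0003 -0.0001  0.0051]
[(np.float64(-56.5), -99), (np.float64(55.0), -58), (np.float64(61.5), 101)] [(np.float64(73.0), -107)]
[(np.float64(-56.5), -98), (np.float64(55.0), -57), (np.float64(61.5), 102)] [(np.float64(73.0), -105)]
```

```bash
python3 -m handwheel '[{"dp":[-0.0013,-0.002,0.002],"delta_rot":[0,0,0.004]},{"dp":[-0.0013,-0.002,0.004],"delta_rot":[0,0,0.004]},{"dp":[-0.0013,-0.002,0.006],"delta_rot":[0,0,0.004]},{"dp":[-0.0013,-0.002,0.007],"delta_rot":[0,0,0.004]},{"dp":[-0.0013,-0.002,0.007],"delta_rot":[0,0,0.004]}]'
```

```text
clock: 13.38
tcp_pos: [0.5211, -0.012, 0.0485]
orientation: [-0.309, 3.126, 0.0]
contact_force: [-1.5, 0.6, 4.6]
grip_width: -0.0002
gripper_force: 2.8
```

```bash
python3 -m handwheel '[{"dp":[0,-0.003,0],"delta_rot":[0,0,0]},{"dp":[0,-0.007,0],"delta_rot":[0,0,0]},{"dp":[0,-0.012,0],"delta_rot":[0,0,0]},{"dp":[0,-0.017,0],"delta_rot":[0,0,0]},{"dp":[0,-0.022,0],"delta_rot":[0,0,0]},{"dp":[0,-0.027,0],"delta_rot":[0,0,0]},{"dp":[0,-0.032,0],"delta_rot":[0,0,0]},{"dp":[0,-0.037,0],"delta_rot":[0,0,0]},{"dp":[0,-0.042,0],"delta_rot":[0,0,0]},{"dp":[0,-0.045,0],"delta_rot":[0,0,0]},{"dp":[0,-0.045,0],"delta_rot":[0,0,0]}]'
python3 - <<'E'
from h import *
f=vision.grab_frame("wrist"); print(st()); 
for x in(-.014,-.010): print(prof(f,x-.001,x+.001,-.15,.07,.0485))
E
```

```text
clock: 14.75
tcp_pos: [0.5306, -0.0565, 0.0488]
orientation: [-0.308, 3.125, -0.0]
contact_force: [-0.1, -1.2, 6.2]
grip_width: -0.0001
gripper_force: 2.8
[ 0.6 -5.2 48.8]
[(np.float64(-130.0), 235), (np.float64(-100.5), -87), (np.float64(53.0), -81), (np.float64(59.0), 104), (np.float64(65.0), -113)]
[(np.float64(-131.0), 235), (np.float64(-100.5), -87), (np.float64(52.5), -80), (np.float64(59.0), 106)]
```

```bash
python3 -m handwheel '[{"dp":[0,-0.004,0],"delta_rot":[0,0,0]},{"dp":[0,-0.009,0],"delta_rot":[0,0,0]},{"dp":[0,-0.014,0],"delta_rot":[0,0,0]},{"dp":[0,-0.019,0],"delta_rot":[0,0,0]},{"dp":[0,-0.024,0],"delta_rot":[0,0,0]},{"dp":[0,-0.029,0],"delta_rot":[0,0,0]},{"dp":[0,-0.034,0],"delta_rot":[0,0,0]},{"dp":[0,-0.039,0],"delta_rot":[0,0,0]},{"dp":[0,-0.044,0],"delta_rot":[0,0,0]},{"dp":[0,-0.049,0],"delta_rot":[0,0,0]},{"dp":[0,-0.049,0],"delta_rot":[0,0,0]}]'
python3 - <<'E'
from h import *
f=vision.grab_frame("wrist"); print(st()); 
for x in(-.014,-.010): print(prof(f,x-.001,x+.001,-.2,.07,.0485),prof(f,x-.001,x+.001,-.18,-.11,.036))
E
```

```text
clock: 16.18
tcp_pos: [0.5404, -0.105, 0.049]
orientation: [-0.308, 3.124, -0.001]
contact_force: [0.3, 0.1, 7.3]
grip_width: 0.0003
gripper_force: 3.0
[  0.7 -54.7  49. ]
[(np.float64(-179.5), 75), (np.float64(-176.0), 141), (np.float64(-140.5), -89), (np.float64(-39.0), 13), (np.float64(51.0), -98), (np.float64(56.5), 107), (np.float64(60.5), -129)] [(np.float64(-148.0), -90)]
[(np.float64(-180.5), 75), (np.float64(-176.0), 141), (np.float64(-165.5), -89), (np.float64(-157.0), 79), (np.float64(-131.0), -80), (np.float64(-39.0), 14), (np.float64(50.5), -94), (np.float64(56.5), 110)] [(np.float64(-148.0), -89)]
```

```bash
python3 -m handwheel '[{"dp":[0,-0.004,0.0008],"delta_rot":[0,0,0]},{"dp":[0,-0.008,0.002],"delta_rot":[0,0,0]},{"dp":[0,-0.012,0.0028],"delta_rot":[0,0,0]},{"dp":[0,-0.016,0.0034],"delta_rot":[0,0,0]},{"dp":[0,-0.02,0.0042],"delta_rot":[0,0,0]},{"dp":[0,-0.024,0.005],"delta_rot":[0,0,0]},{"dp":[0,-0.024,0.005],"delta_rot":[0,0,0]}]'
python3 -m handwheel '[{"dp":[0,-0.002,0],"delta_rot":[0,0,0]},{"dp":[0,-0.004,0],"delta_rot":[0,0,0]},{"dp":[0,-0.005,0],"delta_rot":[0,0,0]},{"dp":[0,-0.005,0],"delta_rot":[0,0,0]}]'
```

```text
clock: 17.1
tcp_pos: [0.5444, -0.1282, 0.0436]
orientation: [-0.308, 3.126, -0.0]
contact_force: [0.1, 0.7, -0.9]
grip_width: -0.0001
gripper_force: 0.0
clock: 17.6
tcp_pos: [0.545, -0.1327, 0.0432]
orientation: [0.309, -3.126, 0.0]
contact_force: [-0.7, -0.2, 0.3]
grip_width: 0.0
gripper_force: 0.0
```

Run:
```python
from h import *
f=vision.grab_frame("wrist"); print(st()); 
for x in(-.014,-.010): print(prof(f,x-.001,x+.001,-.2,-.058,.034),prof(f,x-.001,x+.001,-.07,.06,.05))
```

```text
[ -0.2 -82.7  43.2]
[(np.float64(-189.0), 139), (np.float64(-174.0), -86), (np.float64(-64.0), -71)] [(np.float64(-66.0), -73), (np.float64(-57.0), -140), (np.float64(40.5), -192)]
[(np.float64(-189.0), 135), (np.float64(-174.5), -83), (np.float64(-64.0), -68)] [(np.float64(-66.5), -163), (np.float64(-59.0), 99), (np.float64(41.5), -190)]
```

```bash
python3 -m handwheel '[{"dp":[0,0,0.004],"delta_rot":[0,0,0]},{"dp":[0,0,0.008],"delta_rot":[0,0,0]},{"dp":[0,0,0.0102],"delta_rot":[0,0,0]},{"dp":[0,0,0.0102],"delta_rot":[0,0,0]},{"dp":[0,-0.002,0.0102],"delta_rot":[0,0,0]},{"dp":[0,-0.004,0.0102],"delta_rot":[0,0,0]},{"dp":[0,-0.006,0.0102],"delta_rot":[0,0,0]},{"dp":[0,-0.008,0.0102],"delta_rot":[0,0,0]},{"dp":[0,-0.009,0.0102],"delta_rot":[0,0,0]},{"dp":[0,-0.009,0.0102],"delta_rot":[0,0,0]}]'
python3 -m handwheel '[{"dp":[0,-0.002,0.0006],"delta_rot":[0,0,0]},{"dp":[0,-0.003,0.0006],"delta_rot":[0,0,0]},{"dp":[0,-0.003,0.0006],"delta_rot":[0,0,0]}]'
python3 - <<'E'
from h import *
f=vision.grab_frame("wrist"); print(st()); 
for x in(-.014,-.010): print(prof(f,x-.001,x+.001,-.2,-.058,.034),prof(f,x-.001,x+.001,-.07,.06,.05))
E
```

```text
clock: 18.9
tcp_pos: [0.5475, -0.1412, 0.0341]
orientation: [-0.309, 3.125, 0.001]
contact_force: [-2.4, 1.5, 11.4]
grip_width: -0.0003
gripper_force: 5.9
clock: 19.27
tcp_pos: [0.5479, -0.1426, 0.034]
orientation: [-0.311, 3.125, 0.004]
contact_force: [-6.0, 5.4, 21.1]
grip_width: -0.0002
gripper_force: 10.1
[  0.7 -93.1  34. ]
[(np.float64(-189.0), 142), (np.float64(-184.5), -92), (np.float64(-74.5), 82), (np.float64(-65.0), -154)] [(np.float64(-58.0), -142), (np.float64(23.0), -176)]
[(np.float64(-189.0), 139), (np.float64(-184.5), -89), (np.float64(-74.5), 84), (np.float64(-65.0), -161)] [(np.float64(-60.0), 91), (np.float64(-56.0), -50), (np.float64(24.0), -174)]
```

```bash
python3 -m handwheel '[{"dp":[0,-0.001,0],"delta_rot":[0,0,0]},{"dp":[0,-0.002,0],"delta_rot":[0,0,0]},{"dp":[0,-0.003,0],"delta_rot":[0,0,0]},{"dp":[0,-0.003,0],"delta_rot":[0,0,0]}]'
python3 - <<'E'
from h import *
f=vision.grab_frame("wrist"); print(st()); 
for x in(-.014,-.010): print(prof(f,x-.001,x+.001,-.2,-.058,.034))
E
```

```text
clock: 19.82
tcp_pos: [0.5495, -0.1454, 0.0341]
orientation: [-0.311, 3.124, 0.004]
contact_force: [-2.4, 4.9, 16.8]
grip_width: 0.0
gripper_force: 8.6
[  1.7 -96.1  34.1]
[(np.float64(-189.0), 139), (np.float64(-184.5), -92), (np.float64(-74.5), 81), (np.float64(-65.0), -155)]
[(np.float64(-189.0), 136), (np.float64(-184.5), -89), (np.float64(-74.5), 84), (np.float64(-65.0), -152)]
```

Knife 2 is home. Next is knife 3 to blue.

```bash
python3 -m handwheel '[{"dp":[0,0,-0.015],"delta_rot":[0,0,0]},{"dp":[0,0,-0.033],"delta_rot":[0,0,0]},{"dp":[0,0.03,-0.033],"delta_rot":[0,0,0]},{"dp":[0,0.055,-0.033],"delta_rot":[0,0,0]},{"dp":[0,0.056,-0.028],"delta_rot":[0,0,0]},{"dp":[0,0.056,-0.023],"delta_rot":[0,0,0]},{"dp":[0,0.056,-0.023],"delta_rot":[0,0,0]},{"dp":[0,0.056,-0.023],"delta_rot":[0,0,0]}]'
python3 - <<'E'
from h import *
f=vision.grab_frame("wrist"); print(st()); go(*(C-.04*ey)[:2],.0485,101.3)
for x in(-.014,-.010): print(prof(f,x-.001,x+.001,-.07,.07,.05), prof(f,x-.001,x+.001,-.082,-.065,.034))
E
```

```text
clock: 20.88
tcp_pos: [0.537, -0.0934, 0.0555]
orientation: [0.307, -3.126, 0.001]
contact_force: [-0.4, -0.3, -0.1]
grip_width: 0.0002
gripper_force: 0.0
[ -0.2 -42.5  55.5]
dp [-0.0002  0.0025  0.007 ] rot [-0.0003 -0.     -0.0012]
[(np.float64(-61.5), -110), (np.float64(-55.0), 33), (np.float64(57.0), 71), (np.float64(61.0), -116)] [(np.float64(-73.0), 105)]
[(np.float64(-61.5), -111), (np.float64(-54.5), 32), (np.float64(57.0), 75)] [(np.float64(-73.0), 104)]
```

```bash
python3 -m handwheel '[{"dp":[0,0.002,0.002],"delta_rot":[0,0,0]},{"dp":[0,0.002,0.004],"delta_rot":[0,0,0]},{"dp":[0,0.002,0.006],"delta_rot":[0,0,0]},{"dp":[0,0.002,0.0072],"delta_rot":[0,0,0]},{"dp":[0,0.002,0.0072],"delta_rot":[0,0,0]}]'
python3 -m handwheel '[{"dp":[0,0.003,0],"delta_rot":[0,0,0]},{"dp":[0,0.007,0],"delta_rot":[0,0,0]},{"dp":[0,0.012,0],"delta_rot":[0,0,0]},{"dp":[0,0.017,0],"delta_rot":[0,0,0]},{"dp":[0,0.022,0],"delta_rot":[0,0,0]},{"dp":[0,0.027,0],"delta_rot":[0,0,0]},{"dp":[0,0.032,0],"delta_rot":[0,0,0]},{"dp":[0,0.037,0],"delta_rot":[0,0,0]},{"dp":[0,0.042,0],"delta_rot":[0,0,0]},{"dp":[0,0.045,0],"delta_rot":[0,0,0]},{"dp":[0,0.045,0],"delta_rot":[0,0,0]}]'
python3 - <<'E'
from h import *
f=vision.grab_frame("wrist"); print(st()); 
for x in(-.014,-.010): print(prof(f,x-.001,x+.001,-.07,.15,.0485))
E
```

```text
clock: 21.55
tcp_pos: [0.5368, -0.0904, 0.0484]
orientation: [-0.309, 3.126, 0.0]
contact_force: [-0.5, 0.5, 4.9]
grip_width: 0.0004
gripper_force: 2.5
clock: 22.92
tcp_pos: [0.5277, -0.0453, 0.0483]
orientation: [0.311, -3.126, -0.001]
contact_force: [-0.2, -0.3, 5.4]
grip_width: -0.0
gripper_force: 2.5
[-0.   6.4 48.3]
[(np.float64(-65.5), 111), (np.float64(-59.0), -108), (np.float64(-52.5), 32), (np.float64(101.0), -13), (np.float64(135.0), -183)]
[(np.float64(-59.0), -108), (np.float64(-52.0), 33), (np.float64(0.0), -17), (np.float64(5.0), -22), (np.float64(8.5), 24), (np.float64(13.5), 23), (np.float64(136.0), -183)]
```

```bash
python3 -m handwheel '[{"dp":[0,0.004,0],"delta_rot":[0,0,0]},{"dp":[0,0.009,0],"delta_rot":[0,0,0]},{"dp":[0,0.014,0],"delta_rot":[0,0,0]},{"dp":[0,0.019,0],"delta_rot":[0,0,0]},{"dp":[0,0.024,0],"delta_rot":[0,0,0]},{"dp":[0,0.029,0],"delta_rot":[0,0,0]},{"dp":[0,0.034,0],"delta_rot":[0,0,0]},{"dp":[0,0.039,0],"delta_rot":[0,0,0]},{"dp":[0,0.044,0],"delta_rot":[0,0,0]},{"dp":[0,0.048,0],"delta_rot":[0,0,0]},{"dp":[0,0.048,0],"delta_rot":[0,0,0]}]'
python3 - <<'E'
from h import *
f=vision.grab_frame("wrist"); print(st()); 
for x in(-.014,-.010): print(prof(f,x-.001,x+.001,-.07,.2,.0485),prof(f,x-.001,x+.001,.1,.2,.041))
E
```

```text
clock: 24.35
tcp_pos: [0.5182, 0.0019, 0.0483]
orientation: [0.311, -3.126, -0.001]
contact_force: [-1.1, 1.8, 5.2]
grip_width: 0.0002
gripper_force: 2.8
[-0.1 54.5 48.3]
[(np.float64(-60.5), 123), (np.float64(-56.5), -107), (np.float64(-50.5), 18), (np.float64(176.0), -173), (np.float64(183.0), -42)] [(np.float64(182.0), -170), (np.float64(189.0), -42)]
[(np.float64(-57.0), -106), (np.float64(-56.5), -106), (np.float64(-50.0), 22), (np.float64(48.0), -21), (np.float64(53.0), -22), (np.float64(56.5), 23), (np.float64(61.5), 27), (np.float64(161.5), -65), (np.float64(165.0), 90), (np.float64(176.0), -171), (np.float64(184.0), -42)] [(np.float64(182.0), -170), (np.float64(190.0), -42)]
```

```bash
python3 -m handwheel '[{"dp":[0,0.004,0.0006],"delta_rot":[0,0,0]},{"dp":[0,0.008,0.0014],"delta_rot":[0,0,0]},{"dp":[0,0.012,0.002],"delta_rot":[0,0,0]},{"dp":[0,0.016,0.0024],"delta_rot":[0,0,0]},{"dp":[0,0.016,0.0024],"delta_rot":[0,0,0]}]'
python3 -m handwheel '[{"dp":[0,0.003,0.0004],"delta_rot":[0,0,0]},{"dp":[0,0.006,0.0008],"delta_rot":[0,0,0]},{"dp":[0,0.009,0.0012],"delta_rot":[0,0,0]},{"dp":[0,0.009,0.0012],"delta_rot":[0,0,0]}]'
python3 - <<'E'
from h import *
f=vision.grab_frame("wrist"); print(st()); cv2.imwrite("pics/w7.png",f["img"])
for x in(-.014,-.010,.0): print(prof(f,x-.001,x+.001,.04,.1,.044),prof(f,x-.001,x+.001,.1,.2,.040))
E
```

```text
clock: 25.02
tcp_pos: [0.5162, 0.0172, 0.0466]
orientation: [-0.31, 3.124, 0.001]
contact_force: [0.5, 0.9, 11.3]
grip_width: -0.0
gripper_force: 5.3
clock: 25.52
tcp_pos: [0.5148, 0.0254, 0.0458]
orientation: [-0.309, 3.124, -0.0]
contact_force: [0.2, -2.4, 13.9]
grip_width: 0.0001
gripper_force: 6.9
[ 1.2 78.1 45.8]
[(np.float64(57.5), -107), (np.float64(62.5), 16)] [(np.float64(180.0), 36), (np.float64(184.5), -169)]
[(np.float64(57.5), -105), (np.float64(62.5), 17)] [(np.float64(180.0), 39), (np.float64(184.5), -170)]
[(np.float64(53.5), -25), (np.float64(57.5), -92), (np.float64(63.5), -54), (np.float64(70.5), 50), (np.float64(76.5), -52), (np.float64(80.5), 52), (np.float64(86.5), -50), (np.float64(93.0), 78)] [(np.float64(171.0), -118), (np.float64(175.0), 84), (np.float64(184.5), -169)]
```

```bash
python3 -m handwheel '[{"dp":[0,0.002,0],"delta_rot":[0,0,0]},{"dp":[0,0.004,0],"delta_rot":[0,0,0]},{"dp":[0,0.004,0],"delta_rot":[0,0,0]}]'
python3 - <<'E'
from h import *
f=vision.grab_frame("wrist"); print(st()); cv2.imwrite("pics/w8.png",f["img"])
for x in(-.014,-.010): print(prof(f,x-.001,x+.001,.04,.1,.04),prof(f,x-.001,x+.001,.1,.2,.040))
E
```

```text
clock: 25.95
tcp_pos: [0.5119, 0.0298, 0.0441]
orientation: [0.311, -3.125, -0.0]
contact_force: [1.4, -1.4, 0.6]
grip_width: 0.0001
gripper_force: 0.0
[-0.7 82.8 44.2]
[(np.float64(52.5), -72), (np.float64(57.0), -105), (np.float64(64.0), 24)] [(np.float64(180.0), 36), (np.float64(185.0), -171)]
[(np.float64(54.0), 105), (np.float64(57.0), -107), (np.float64(64.0), 24)] [(np.float64(180.0), 39), (np.float64(185.0), -171)]
```

```bash
python3 -m handwheel '[{"dp":[0,0,0.003],"delta_rot":[0,0,0]},{"dp":[0,0,0.0053],"delta_rot":[0,0,0]},{"dp":[0,0,0.0053],"delta_rot":[0,0,0]},{"dp":[0,0.002,0.0053],"delta_rot":[0,0,0]},{"dp":[0,0.004,0.0053],"delta_rot":[0,0,0]},{"dp":[0,0.006,0.0053],"delta_rot":[0,0,0]},{"dp":[0,0.008,0.0053],"delta_rot":[0,0,0]},{"dp":[0,0.009,0.0053],"delta_rot":[0,0,0]},{"dp":[0,0.009,0.0053],"delta_rot":[0,0,0]}]'
python3 -m handwheel '[{"dp":[0,0.002,0.0006],"delta_rot":[0,0,0]},{"dp":[0,0.004,0.0006],"delta_rot":[0,0,0]},{"dp":[0,0.004,0.0006],"delta_rot":[0,0,0]}]'
python3 - <<'E'
from h import *
f=vision.grab_frame("wrist"); print(st()); cv2.imwrite("pics/w9.png",f["img"])
for x in(-.014,-.010): print(prof(f,x-.001,x+.001,.04,.1,.04),prof(f,x-.001,x+.001,.1,.2,.040))
E
```

```text
clock: 27.12
tcp_pos: [0.5121, 0.0375, 0.0401]
orientation: [-0.308, 3.124, -0.0]
contact_force: [0.0, -1.8, 7.8]
grip_width: 0.0001
gripper_force: 4.0
clock: 27.5
tcp_pos: [0.5117, 0.0404, 0.0401]
orientation: [-0.306, 3.124, -0.002]
contact_force: [-1.4, -4.3, 14.5]
grip_width: 0.0001
gripper_force: 7.1
[ 1.1 93.5 40.1]
[(np.float64(52.0), -100), (np.float64(54.0), 100), (np.float64(57.0), -102), (np.float64(66.5), 130), (np.float64(74.5), -87)] [(np.float64(185.5), -152)]
[(np.float64(53.5), 117), (np.float64(57.0), -105), (np.float64(66.5), 130), (np.float64(74.5), -86)] [(np.float64(185.5), -151)]
```

```bash
python3 -m handwheel '[{"dp":[0,0.001,0],"delta_rot":[0,0,0]},{"dp":[0,0.002,0],"delta_rot":[0,0,0]},{"dp":[0,0.004,0],"delta_rot":[0,0,0]},{"dp":[0,0.004,0],"delta_rot":[0,0,0]}]'
python3 - <<'E'
from h import *
f=vision.grab_frame("wrist"); print(st()); cv2.imwrite("pics/w10.png",f["img"])
for x in(-.014,-.010): print(prof(f,x-.001,x+.001,.04,.1,.04),prof(f,x-.001,x+.001,.1,.2,.040))
E
```

```text
clock: 28.05
tcp_pos: [0.5115, 0.0444, 0.0401]
orientation: [-0.306, 3.123, -0.002]
contact_force: [0.7, -3.8, 12.2]
grip_width: 0.0001
gripper_force: 6.0
[ 1.6 97.5 40.1]
[(np.float64(51.5), -109), (np.float64(57.0), -103), (np.float64(62.5), -29), (np.float64(66.5), 126), (np.float64(74.5), -87)] [(np.float64(186.0), -160)]
[(np.float64(53.5), 121), (np.float64(57.0), -105), (np.float64(62.5), -29), (np.float64(67.0), 129), (np.float64(74.5), -86)] [(np.float64(186.0), -159)]
```

Knife 3 is home: the finger slipped 4 mm and the knife stayed put. The last one is knife 4, to red.

```bash
python3 -m handwheel '[{"dp":[0,0,-0.015],"delta_rot":[0,0,0]},{"dp":[0,0,-0.027],"delta_rot":[0,0,0]},{"dp":[0,-0.03,-0.027],"delta_rot":[0,0,0]},{"dp":[0,-0.055,-0.027],"delta_rot":[0,0,0]},{"dp":[0,-0.057,-0.022],"delta_rot":[0,0,0]},{"dp":[0,-0.057,-0.017],"delta_rot":[0,0,0]},{"dp":[0,-0.057,-0.017],"delta_rot":[0,0,0]},{"dp":[0,-0.057,-0.017],"delta_rot":[0,0,0]}]'
python3 - <<'E'
from h import *
f=vision.grab_frame("wrist"); print(st()); go(*(C+.04*ey)[:2],.0485,101.3)
for x in(-.014,-.010): print(prof(f,x-.001,x+.001,-.07,.07,.05), prof(f,x-.001,x+.001,.065,.082,.04))
E
```

```text
clock: 29.1
tcp_pos: [0.5204, -0.0091, 0.0557]
orientation: [0.311, -3.126, -0.001]
contact_force: [-0.1, 0.1, -0.2]
grip_width: 0.0001
gripper_force: 0.0
[-0.  43.  55.8]
dp [-0.     -0.003   0.0073] rot [ 0.0002 -0.0001  0.0011]
[(np.float64(-61.5), 106), (np.float64(-56.5), -100), (np.float64(55.0), -59), (np.float64(62.0), 99)] [(np.float64(72.0), -142)]
[(np.float64(-56.5), -100), (np.float64(55.0), -58), (np.float64(61.5), 101)] [(np.float64(72.5), -122)]
```

```bash
python3 -m handwheel '[{"dp":[0,-0.002,0.002],"delta_rot":[0,0,0]},{"dp":[0,-0.002,0.004],"delta_rot":[0,0,0]},{"dp":[0,-0.002,0.006],"delta_rot":[0,0,0]},{"dp":[0,-0.002,0.0074],"delta_rot":[0,0,0]},{"dp":[0,-0.002,0.0074],"delta_rot":[0,0,0]}]'
python3 -m handwheel '[{"dp":[0,-0.003,0],"delta_rot":[0,0,0]},{"dp":[0,-0.007,0],"delta_rot":[0,0,0]},{"dp":[0,-0.012,0],"delta_rot":[0,0,0]},{"dp":[0,-0.017,0],"delta_rot":[0,0,0]},{"dp":[0,-0.022,0],"delta_rot":[0,0,0]},{"dp":[0,-0.027,0],"delta_rot":[0,0,0]},{"dp":[0,-0.032,0],"delta_rot":[0,0,0]},{"dp":[0,-0.037,0],"delta_rot":[0,0,0]},{"dp":[0,-0.042,0],"delta_rot":[0,0,0]},{"dp":[0,-0.045,0],"delta_rot":[0,0,0]},{"dp":[0,-0.045,0],"delta_rot":[0,0,0]}]'
python3 - <<'E'
from h import *
f=vision.grab_frame("wrist"); print(st()); 
for x in(-.014,-.010): print(prof(f,x-.001,x+.001,-.15,.07,.0485))
E
```

```text
clock: 29.78
tcp_pos: [0.5211, -0.012, 0.0485]
orientation: [-0.309, 3.126, 0.0]
contact_force: [-1.7, 0.4, 5.4]
grip_width: 0.0
gripper_force: 2.5
clock: 31.15
tcp_pos: [0.5303, -0.0568, 0.0487]
orientation: [-0.308, 3.125, -0.001]
contact_force: [0.0, -0.6, 5.7]
grip_width: -0.0001
gripper_force: 2.5
[ 0.3 -5.4 48.7]
[(np.float64(-130.5), 134), (np.float64(-130.0), 134), (np.float64(9.5), 77), (np.float64(51.5), -144), (np.float64(59.0), 102), (np.float64(65.5), -146)]
[(np.float64(-131.5), 134), (np.float64(-131.0), 134), (np.float64(9.5), 74), (np.float64(51.5), -142), (np.float64(59.0), 105)]
```

```bash
python3 -m handwheel '[{"dp":[0,-0.004,0],"delta_rot":[0,0,0]},{"dp":[0,-0.009,0],"delta_rot":[0,0,0]},{"dp":[0,-0.014,0],"delta_rot":[0,0,0]},{"dp":[0,-0.019,0],"delta_rot":[0,0,0]},{"dp":[0,-0.024,0],"delta_rot":[0,0,0]},{"dp":[0,-0.029,0],"delta_rot":[0,0,0]},{"dp":[0,-0.034,0],"delta_rot":[0,0,0]},{"dp":[0,-0.039,0],"delta_rot":[0,0,0]},{"dp":[0,-0.044,0],"delta_rot":[0,0,0]},{"dp":[0,-0.049,0],"delta_rot":[0,0,0]},{"dp":[0,-0.049,0],"delta_rot":[0,0,0]}]'
python3 -m handwheel '[{"dp":[0,-0.004,0.0006],"delta_rot":[0,0,0]},{"dp":[0,-0.008,0.0016],"delta_rot":[0,0,0]},{"dp":[0,-0.012,0.0022],"delta_rot":[0,0,0]},{"dp":[0,-0.016,0.0026],"delta_rot":[0,0,0]},{"dp":[0,-0.016,0.0026],"delta_rot":[0,0,0]}]'
python3 - <<'E'
from h import *
f=vision.grab_frame("wrist"); print(st()); cv2.imwrite("pics/w11.png",f["img"])
for x in(-.014,-.010): print(prof(f,x-.001,x+.001,-.1,.0,.046),prof(f,x-.001,x+.001,-.2,-.1,.040))
E
```

```text
clock: 32.58
tcp_pos: [0.5399, -0.1052, 0.0487]
orientation: [-0.308, 3.125, -0.001]
contact_force: [0.4, -2.1, 5.5]
grip_width: -0.0002
gripper_force: 2.6
clock: 33.2
tcp_pos: [0.5435, -0.1204, 0.0466]
orientation: [-0.308, 3.125, -0.001]
contact_force: [0.1, -0.2, 8.8]
grip_width: 0.0002
gripper_force: 4.6
[  0.7 -70.4  46.6]
[(np.float64(-56.0), 66)] [(np.float64(-184.0), 141), (np.float64(-180.0), -90)]
[(np.float64(-56.0), 66)] [(np.float64(-184.0), 142), (np.float64(-180.0), -90)]
```

```bash
python3 -m handwheel '[{"dp":[0,-0.003,0.0004],"delta_rot":[0,0,0]},{"dp":[0,-0.006,0.0008],"delta_rot":[0,0,0]},{"dp":[0,-0.009,0.0012],"delta_rot":[0,0,0]},{"dp":[0,-0.011,0.0012],"delta_rot":[0,0,0]},{"dp":[0,-0.011,0.0012],"delta_rot":[0,0,0]}]'
python3 - <<'E'
from h import *
f=vision.grab_frame("wrist"); print(st()); cv2.imwrite("pics/w12.png",f["img"])
for x in(-.014,-.010): print(prof(f,x-.001,x+.001,-.1,-.05,.04),prof(f,x-.001,x+.001,-.2,-.1,.040))
E
```

```text
clock: 33.88
tcp_pos: [0.5442, -0.1309, 0.0441]
orientation: [0.308, -3.125, 0.0]
contact_force: [0.8, 0.5, 0.2]
grip_width: -0.0003
gripper_force: 0.0
[ -0.6 -80.7  44.1]
[(np.float64(-64.0), -56), (np.float64(-57.0), 94)] [(np.float64(-184.5), 137), (np.float64(-180.0), -89)]
[(np.float64(-64.0), -57), (np.float64(-57.0), 95)] [(np.float64(-184.5), 139), (np.float64(-180.0), -91)]
```

Dropped. I'll press down and slide it home.

```bash
python3 -m handwheel '[{"dp":[0,0,0.003],"delta_rot":[0,0,0]},{"dp":[0,0,0.0053],"delta_rot":[0,0,0]},{"dp":[0,0,0.0053],"delta_rot":[0,0,0]},{"dp":[0,-0.002,0.0053],"delta_rot":[0,0,0]},{"dp":[0,-0.004,0.0053],"delta_rot":[0,0,0]},{"dp":[0,-0.006,0.0053],"delta_rot":[0,0,0]},{"dp":[0,-0.008,0.0053],"delta_rot":[0,0,0]},{"dp":[0,-0.01,0.0053],"delta_rot":[0,0,0]},{"dp":[0,-0.01,0.0053],"delta_rot":[0,0,0]}]'
python3 -m handwheel '[{"dp":[0,-0.002,0.0006],"delta_rot":[0,0,0]},{"dp":[0,-0.004,0.0006],"delta_rot":[0,0,0]},{"dp":[0,-0.004,0.0006],"delta_rot":[0,0,0]}]'
python3 - <<'E'
from h import *
f=vision.grab_frame("wrist"); print(st()); cv2.imwrite("pics/w13.png",f["img"])
for x in(-.014,-.010): print(prof(f,x-.001,x+.001,-.1,-.05,.04),prof(f,x-.001,x+.001,-.2,-.1,.040))
E
python3 -m handwheel '[{"dp":[0,-0.001,0],"delta_rot":[0,0,0]},{"dp":[0,-0.002,0],"delta_rot":[0,0,0]},{"dp":[0,-0.003,0],"delta_rot":[0,0,0]},{"dp":[0,-0.003,0],"delta_rot":[0,0,0]}]'
python3 - <<'E'
from h import *
f=vision.grab_frame("wrist"); print(st())
for x in(-.014,-.010): print(prof(f,x-.001,x+.001,-.1,-.05,.04),prof(f,x-.001,x+.001,-.2,-.1,.040))
E
```

```text
clock: 35.05
tcp_pos: [0.5475, -0.1403, 0.0401]
orientation: [-0.309, 3.125, 0.0]
contact_force: [-1.0, 0.9, 9.5]
grip_width: 0.0003
gripper_force: 4.6
clock: 35.42
tcp_pos: [0.5487, -0.1427, 0.0401]
orientation: [-0.311, 3.124, 0.003]
contact_force: [-2.3, 4.4, 15.8]
grip_width: 0.0002
gripper_force: 7.8
[  1.5 -93.3  40.1]
[(np.float64(-74.5), 82), (np.float64(-66.0), -150), (np.float64(-62.0), 41), (np.float64(-57.0), 94)] [(np.float64(-186.0), 85)]
[(np.float64(-74.5), 84), (np.float64(-66.0), -156), (np.float64(-62.0), 41), (np.float64(-57.0), 96)] [(np.float64(-186.0), 87)]
clock: 35.98
tcp_pos: [0.5497, -0.1455, 0.0401]
orientation: [-0.311, 3.123, 0.003]
contact_force: [-1.0, 6.4, 14.5]
grip_width: 0.0001
gripper_force: 7.3
[  1.9 -96.3  40.1]
[(np.float64(-74.5), 83), (np.float64(-66.5), -153), (np.float64(-62.0), 41), (np.float64(-57.0), 94)] [(np.float64(-186.0), 104)]
[(np.float64(-74.5), 81), (np.float64(-66.5), -150), (np.float64(-62.0), 41), (np.float64(-57.0), 96)] [(np.float64(-186.0), 108)]
```

Home. I'll lift clear over the middle and take the final look.

```bash
python3 -m handwheel '[{"dp":[0,0,-0.02],"delta_rot":[0,0,0]},{"dp":[0,0.0,-0.06],"delta_rot":[0,0,0]},{"dp":[0,0.04,-0.1],"delta_rot":[0,0,0]},{"dp":[0,0.08,-0.14],"delta_rot":[0,0,0]},{"dp":[0,0.1,-0.17],"delta_rot":[0,0,0]},{"dp":[0,0.1,-0.17],"delta_rot":[0,0,0]},{"dp":[0,0.1,-0.17],"delta_rot":[0,0,0]}]'
python3 - <<'E'
from h import *
f=vision.grab_frame("wrist"); print(st())
for x in(-.012,.0,.012): print(prof(f,x-.001,x+.001,-.2,.2,.04))
cv2.imwrite("pics/fin.png",cv2.resize(f["img"][130:290,60:580],None,fx=1.5,fy=1.5,interpolation=cv2.INTER_CUBIC))
E
```

```text
clock: 36.9
tcp_pos: [0.5279, -0.0498, 0.2079]
orientation: [0.308, -3.125, 0.0]
contact_force: [0.2, -0.2, -0.3]
grip_width: -0.0
gripper_force: 0.0
[ -1.    1.6 207.5]
[(np.float64(-186.5), 89), (np.float64(-71.5), 95), (np.float64(-63.0), -83), (np.float64(-55.0), 90), (np.float64(55.0), -109), (np.float64(62.5), 75), (np.float64(71.5), -105), (np.float64(186.0), -119), (np.float64(186.5), -119)]
[(np.float64(-186.5), 109), (np.float64(-178.0), -18), (np.float64(-174.5), -24), (np.float64(-171.0), -27), (np.float64(-153.0), 12), (np.float64(-148.0), -13), (np.float64(-111.0), 12), (np.float64(-105.5), -13), (np.float64(-86.0), 65), (np.float64(-63.0), -82), (np.float64(-55.0), 87), (np.float64(54.5), -104), (np.float64(55.0), -104), (np.float64(62.5), 76), (np.float64(85.5), -46), (np.float64(171.5), -56), (np.float64(174.5), 63), (np.float64(186.0), -130)]
[(np.float64(-186.5), 88), (np.float64(-71.5), 94), (np.float64(-63.0), -81), (np.float64(-55.0), 89), (np.float64(55.0), -103), (np.float64(62.5), 78), (np.float64(71.5), -107), (np.float64(186.0), -118)]
```

View pics/fin.png

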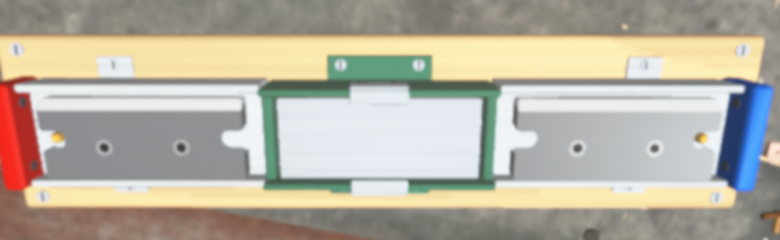

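The final view shows the magazine empty at (378,138). Both stacks lie square in their channels with the notches bottomed on the pins at (56,138) and (703,138).

```bash
python3 -c "
from bench import r
print(r.hand_in())"
```

```text
the job is handed in; nothing more can be done
None
```

I dealt out all four knives in turn (blue, red, blue, red), two lying flat in each cassette and home against the pin, and handed the job in at about 37 s; no verdict came back.

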